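Dock and unload a vial carrier from a roller-fed sample loader

TASK

Draw the white vial carrier out from under the loader's clear canopy, rolling it steadily along the rollers without lifting it, until it has pushed the red plunger of the yellow end stop fully in. Then lift it off the rollers, keeping it upright, and set it down gently, flat inside the blue dock. Let go, leave the plunger in, and do not knock the loader or disturb the other things on the bench.

Things in the scene. Friction and masses are not known exactly. Their poses are not given: they have to be found in the camera images.
- loader: Sample loader (sizes here and below in mm): white cabinet 300x300x400 with a roller lane, fixed, place and yaw vary. Origin at bench level on the lane's centre line, straight below the canopy's free edge. y runs along the lane, + inwards under the canopy (cabinet face at y = 260); x across, z up.
- lane (a point): On the lane's centre line at the canopy's edge, at the height of the roller tops, 60 above the bench; axes as the loader's. Free-turning steel rollers from y = -280 to +240, between aluminium side guides (inner faces at x = -54 and +54, tops 75 above the bench).
- canopy (a point): Middle of the canopy's free edge, at its underside, 245 above the bench; axes as the loader's. The canopy is a rigid clear flat cover with a white rim, 240 wide, 14 thick, reaching from here (y = 0) in to the cabinet; open at the front and both sides.
- carrier_mid (a point): Centre, 25 above the underside, of the white sample carrier: loose box 100 (x, across the lane) x 140 (y, along it) x 50, 0.4 to 0.75 kg, with vials on top to 62 above its underside. Starts on the rollers under the canopy, its axes parallel to the loader's; its front, -y, faces the end stop.
- handle (a point): Middle of the grey bar handle over the carrier's centre of mass: bar 12 wide (x), 82 long (y), 14 high, its centre 89 above the carrier's underside, on two posts at y = -36 and +36. Below it the vials reach 62 above the underside. Axes as the carrier's.
- lug (a point): Orange pull lug, rigid on the carrier's front: upright post 16x16, foot 40 and top 82 above the underside, 87 in front of the carrier's centre. This point: on its axis, 65 above the underside. It starts 10 to 35 inside the canopy's edge: no room for a vertical gripper, but for one leaning about 40 degrees out from under it. Axes as the carrier's.
- plunger (a joint): Red plunger, 24 across, of the yellow end stop on the lane, 20 above the rollers, facing the carrier's front. Stop not measured: it is clamped so that the carrier, fully home, has its centre 100 to 160 outside the canopy's edge. In m: 0 to 0.002 at the start, 0.010 fully in (rigid); about 6 N of friction, stays where pushed. Stop's top 92 above the bench, its clamp knobs 100.
- dock: Blue receiving dock, fixed: tray 132 (x) x 172 (y) with a lip 6 thick all round. Inside 120 x 160, inner floor 12 above the bench, lip top 24. Origin at bench level in its centre. The carrier's long side goes along the dock's y, either way round. Its place swaps with that of an dark steel vial heating block (120 x 160 x 57 high) about 180 away in x.
- amber_bottle: Bystander: brown bottle, 64 across, 130 high, origin at the centre of its underside.
- beaker: Bystander: glass cup, 70 across, 80 high, origin at the centre of its underside.
- jar: Bystander: glass jar, 56 across, 60 high, origin at the centre of its underside.
- septa_box: Bystander: cardboard box 70 x 100 x 35, origin at the centre of its underside.
- driver: Bystander: screwdriver lying on the bench.
- vial_jar: Bystander: brown jar, 48 across, 70 high, origin at the centre of its underside.
Not all that is in view belongs to the job. Leave any turquoise look-alike of the part that bears carrier_mid alone.

How it is judged:
On the way, in this order (a step that is already met when the one before it is completed fails the run):
1. the carrier, still standing on the rollers, has pushed the plunger fully in (value of joint plunger above 0.0085 m and z of carrier_mid in the frame of loader below 0.095 m and angle between carrier_mid's own z axis and vertical below 0.08 rad), for 0.1 s.
2. the carrier is lifted clear of the rollers (z of carrier_mid in the frame of loader above 0.12 m), for 0.1 s.
At the end, for the whole second after the job is handed in: The carrier stands flat on the dock's inner floor (centre within 13 mm of the dock's centre in x and y, height within 5 mm, tilt under 0.06 rad, long side within 0.2 rad of the dock's), at rest and released; the plunger is still at least 8.5 mm in (x of carrier_mid in the frame of dock between -0.013 and 0.013 m and y of carrier_mid in the frame of dock between -0.013 and 0.013 m and z of carrier_mid in the frame of dock between 0.032 and 0.042 m and angle between carrier_mid's own z axis and vertical below 0.06 rad and angle between the y axis of carrier_mid and the y axis of dock, either way round below 0.2 rad and linear speed of carrier below 0.02 m/s and value of joint plunger above 0.0085 m); the robot touches nothing.
It fails at once if before the plunger is in, the carrier is lifted (over 20 mm) off the rollers, or shot along them (over 0.4 m/s) (value of joint plunger below 0.0085 m and (z of carrier_mid in the frame of loader above 0.105 m or linear speed of carrier above 0.4 m/s)).
It fails at once if the carrier is tipped by more than 0.35 rad (angle between carrier_mid's own z axis and vertical above 0.35 rad).
It fails at once if the carrier is dropped or slammed into the dock (over 60 N) (contact force between carrier and dock above 60 N).
It fails at once if the robot knocks the loader (over 25 N) (contact force between the arm and loader above 25 N).
It fails at once if a bystander is moved by more than 25 mm (distance of any of amber_bottle, beaker, jar, septa_box, driver, vial_jar from where it was at the start of the episode above 0.025 m).
It also fails if it takes over 51 s, if anything falls off the work surface, if the arm or the gripper's body presses on something with over 40 N, if the wrist force passes 120 N, or if a joint passes its speed limit or range.

ROBOT

A 6-joint arm with a two-finger parallel gripper is mounted at the origin on the work surface. World frame = base frame: x ahead of the robot, y to its left, z up, the work surface at z = 0. Lengths are in m, angles in rad, forces in N, time in s.
With the tool pointing down it reaches from about 0.35 to 0.875 m from the base axis. Payload 4.2 kg.
Tool frame: the origin (TCP) lies at the very end of the fingers, on their centre line; the grasp point (between the pads) lies 19 mm behind it (grip_depth is the distance from the TCP to the grasp point, in m); z points along the fingers, y is the direction in which the jaws open and shut (so a half turn about z gives the same grasp; the last joint's range is limited). The gripper opens to 85 mm and grips with 20 to 120 N. Pads are 22 mm wide; open, the fingers measure 114 mm over their backs; the gripper's body (76 mm by 85 mm) begins 54 mm behind the grasp point. The pads swing forward as they close: fully open they stand 13 mm farther back than shut.
Start: joints at [1.437, 0.385, 0.008, 0, -1.194, -0.259], TCP at [0.239, 0.577, 0.231] pointing down, gripper open.
Joint ranges: [-3.14, 3.14], [-1.21, 2.06], [-1.07, 1.41], [-3.16, 2.05], [-2.99, -0.16], [-3.1, 3.1]. Speed limits (rad/s): [2.79, 2.79, 3.14, 3.14, 3.14, 3.14].

INTERFACE

Orientations are given as a 3x3 rotation matrix whose columns are the frame's x, y, z axes.
In Python, from station import * gives the robot as it stands.
- The arm moves only by the tool arm_command, never from a script. Its argument "rows" is a list that holds one entry, the list of rows, each a list of 7 numbers: the shift along the world's x, y, z in mm, then the turn, a rotation vector about the world's x, y, z in degrees, then the finger opening in mm, from 0 to 85.4. A call has 1 to 20 rows; each row is the pose to reach, as a shift and turn from the pose commanded when the call began; what a row does not reach only later rows make up. A row lasts 1/8 s, in which the tool goes at most 62.5 mm and 10.7 degrees, less where a joint would pass 70% of its speed; a pose out of reach is approached as far as the arm can. A call with a gripper value outside its range is refused whole. The fingers move at their own pace and stop on an object; "squeeze" is the grip in N (left out, the last holds). Time passes only in rows, so rows that repeat a pose let the fingers close. It gives the time, the measured TCP pose, the force and the opening at its end, in the units of the state.
- get_state(): the state, without advancing time (a new reading comes with each control period).
- snapshot(name): name is "side" or "top" or "wrist"; returns (picture, depth): 384x512x3 uint8, red, green, blue; 384x512 float32, m along the optical axis (not along the pixel's ray), 0 where there is no reading.
- camera_info(name): a dict with "camera_matrix" (3x3 intrinsics, pixels), "origin" and "orientation" of the camera in the world. Camera axes: x right, y down, z forward; pixel columns grow to the right and rows downward; lengths in m; the calibration is good to about 2 mm. A picture is of the moment at which its call begins: read the wrist's pose just before it. camera_info takes no time and is no camera call; for the wrist camera it gives the pose at the moment of the call.
- finish_job(): hands the job in, once; it reports no verdict.
Trained networks look in the newest picture that a camera, given by its name, has taken for a name from the list of things; names that differ only in an ending like _2 or _b are one class to them, and where a whole thing is asked for, a point or a joint stands for the part that bears it (a point fixed in the world has none). Each returns a list of dicts, best first, with "score" (0 to 1); they miss things now and then, are a little off and sometimes report something else, mostly with a low value. They report only what shows in the picture. A call takes as long as a camera call. They do not tell look-alikes from the thing itself.
- spot_in(label, camera): "bbox" ([left, top, right, bottom] in pixels, round what is visible of it).
- silhouettes(label, camera): "pixels" (384x512 bool, what is visible of it) and "bbox" ([left, top, right, bottom] in pixels, round what is visible of it).
The state is a dict: "time_s": time; "joint_positions": joint angles; "joint_velocities": joint speeds; "tau": joint torques, N m; "position": TCP position; "tool_rot": TCP orientation; "wrist_force": force on the tool from outside, world axes, zero at the start; "moment": the same for the moment, N m; "finger_gap": opening from 0.0 (shut) to 1.0 (fully open).
Only numpy, scipy, OpenCV 4.12 (cv2) and the standard library are available. Lean on these libraries where they do the work, as an engineer would, in place of code of your own. Each camera call takes 0.05 s, during which the arm holds its last target. There are 200 camera calls.

## Working session

There is one attempt and no reset: what is moved stays moved. The work goes in short steps, Python scripts to look and compute and a tool call to move; the robot and the scene stay as the last step left them, time stands still between calls to the robot, and variables do not carry over. Pictures are saved under pics/ and viewed, about 8 in all and at most 12, crops included, and the job is handed in when it is done.

Besides the shell and the picture viewer there is one more tool, called as name(argument=value, ...) on one line, values as JSON. arm_command: Moves the arm, as the interface text tells. Its arguments: {"type":"object","properties":{"rows":{"type":"array"},"squeeze":{"type":"number"}},"required":["rows"]}

```bash
mkdir -p pics; cat > h.py <<'E'
from station import *
import numpy as np, cv2
def snap(n,f=None):
    ci=camera_info(n); p,d=snapshot(n)
    if f: cv2.imwrite(f'pics/{f}.png',cv2.cvtColor(p,cv2.COLOR_RGB2BGR))
    return p,d,ci
def cloud(d,ci):
    K=np.array(ci['camera_matrix']);v,u=np.mgrid[:d.shape[0],:d.shape[1]]
    P=np.stack([(u-K[0,2])/K[0,0]*d,(v-K[1,2])/K[1,1]*d,d],-1)
    W=P@np.array(ci['orientation']).T+np.array(ci['origin'])
    W[d<=0]=np.nan
    return W
E
python3 - <<'E'
from h import *
ims=[]
for n in ['top','side']:
    p,d,ci=snap(n,None); ims.append(p); np.savez(f'{n}.npz',p=p,d=d,W=cloud(d,ci))
    print(n,np.round(ci['origin'],3),np.round(ci['orientation'],2).tolist(),np.round(ci['camera_matrix'],0).tolist())
    for l in ['loader','carrier_mid','handle','lug','plunger','dock','amber_bottle','beaker','jar','septa_box','driver','vial_jar']:
        r=spot_in(l,n)
        print(l,[(round(x['score'],2),np.round(x['bbox']).astype(int).tolist()) for x in r[:3]])
    cv2.imwrite(f'pics/{n}0.png',cv2.resize(p[...,::-1],(800,600)))
E
```

```text
top [ 0.359 -0.075  1.68 ] [[0.02, -1.0, 0.08], [-1.0, -0.02, -0.01], [0.01, -0.08, -1.0]] [[478.0, 0.0, 245.0], [0.0, 478.0, 191.0], [0.0, 0.0, 1.0]]
loader [(0.85, [0, 118, 268, 229]), (0.27, [352, 174, 370, 190])]
carrier_mid [(0.68, [89, 254, 139, 307])]
handle [(0.78, [91, 251, 146, 304]), (0.71, [0, 113, 268, 230])]
lug [(0.94, [90, 252, 141, 306])]
plunger [(0.51, [239, 165, 249, 172])]
dock [(0.6, [290, 194, 341, 238]), (0.6, [352, 174, 369, 191])]
amber_bottle [(0.76, [195, 95, 216, 115]), (0.46, [0, 115, 264, 230]), (0.46, [322, 124, 354, 138])]
beaker [(0.87, [244, 109, 267, 132]), (0.5, [267, 121, 290, 142])]
jar [(0.72, [268, 122, 288, 139])]
septa_box [(0.91, [148, 228, 179, 256])]
driver [(0.7, [239, 166, 249, 175]), (0.59, [313, 123, 353, 135])]
vial_jar [(0.55, [352, 176, 371, 188])]
side [-0.154 -0.067  1.041] [[0.02, -0.8, 0.6], [-1.0, -0.02, 0.01], [0.01, -0.6, -0.8]] [[349.0, 0.0, 252.0], [0.0, 349.0, 195.0], [0.0, 0.0, 1.0]]
loader [(0.78, [0, 101, 283, 260])]
carrier_mid [(0.7, [142, 191, 192, 218]), (0.56, [282, 163, 299, 180]), (0.55, [84, 276, 135, 342])]
handle [(0.96, [81, 278, 137, 339]), (0.82, [141, 190, 194, 216])]
lug [(0.81, [138, 192, 193, 218]), (0.68, [80, 279, 138, 337]), (0.53, [306, 225, 365, 270])]
plunger []
dock [(0.94, [307, 228, 363, 268])]
amber_bottle [(0.59, [215, 137, 234, 169]), (0.58, [0, 101, 282, 262])]
beaker [(0.66, [258, 154, 279, 179])]
jar [(0.62, [282, 162, 302, 183])]
septa_box [(0.72, [1, 100, 282, 261]), (0.69, [150, 254, 188, 286]), (0.47, [140, 190, 195, 215])]
driver [(0.68, [305, 173, 358, 182])]
vial_jar [(0.67, [365, 207, 384, 226])]
```

View pics/top0.png

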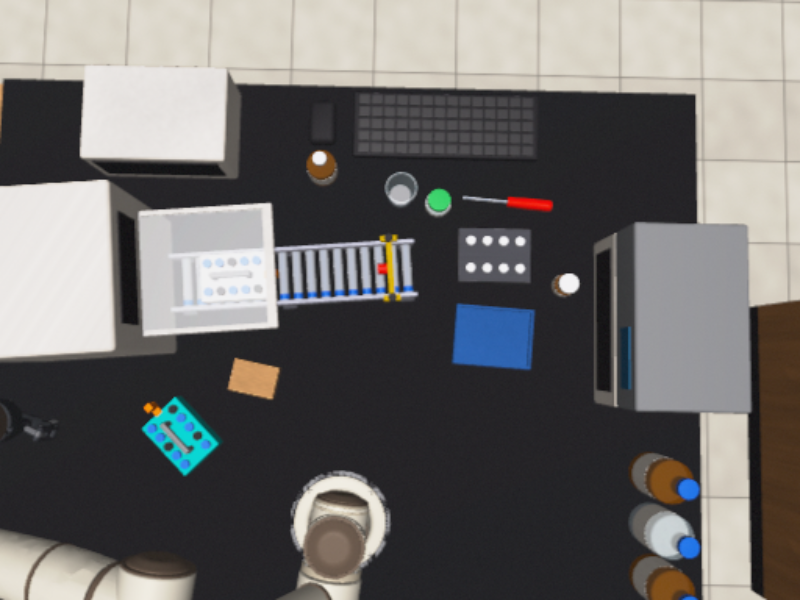

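View pics/side0.png

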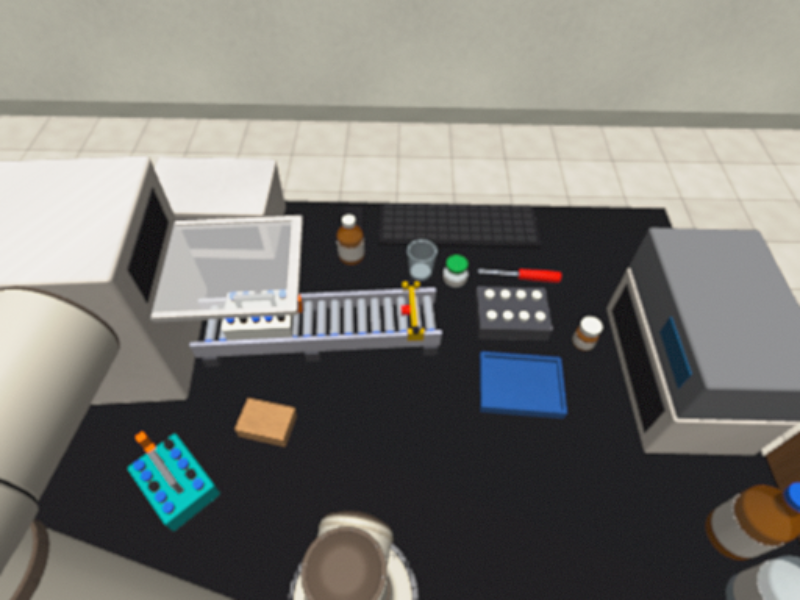

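```bash
cat > m.py <<'E'
from h import *
for n in ['top','side']:
    z=np.load(n+'.npz');p=z['p'].astype(int);W=z['W'];hsv=cv2.cvtColor(z['p'],cv2.COLOR_RGB2HSV).astype(int)
    s=hsv[...,1];v=hsv[...,2];h=hsv[...,0];X,Y,Z=W[...,0],W[...,1],W[...,2]
    near=(X>.25)&(X<.9)&(Y>-.6)&(Y<.5)
    # rim
    m=near&(Z>.24)&(Z<.275)&(Y<.4)&(s<60)
    P=W[m]; print(n,'rim',m.sum(),np.round(np.nanmedian(P[:,2]),4))
    r=cv2.minAreaRect(P[:,:2].astype(np.float32)*1000);print(np.round(cv2.boxPoints(r)).tolist())
    # guides
    m=near&(Z>.068)&(Z<.085)&(s<70)&(Y<.18)&(v>90)&(X>.4)
    P=W[m];print('guides',m.sum());r=cv2.minAreaRect(P[:,:2].astype(np.float32)*1000);print(np.round(cv2.boxPoints(r)).tolist(),r[1])
    m=near&(h>98)&(h<125)&(s>120)&(X>.2)&(X<.6)&(Y<-.1)&(Z<.05)
    k,l,st,c=cv2.connectedComponentsWithStats(m.astype(np.uint8));b=1+np.argmax(st[1:,4]);P=W[l==b]
    r=cv2.minAreaRect(P[:,:2].astype(np.float32)*1000);print('dock',st[b],np.round(r[0]),np.round(r[1]),r[2],np.round(np.nanpercentile(P[:,2],[5,50,95]),3));print(np.round(cv2.boxPoints(r)).tolist())
    for nm,m in dict(yellow=(h>20)&(h<32)&(s>150),red=((h<5)|(h>175))&(s>150)&(Y>-.15),orange=(h>6)&(h<16)&(s>150)&(X>.45)&(Z>.1)).items():
        m&=near; P=W[m]
        if m.sum(): print(nm,m.sum(),np.round(np.nanmin(P,0),3),np.round(np.nanmedian(P,0),3),np.round(np.nanmax(P,0),3),np.argwhere(m).min(0),np.argwhere(m).max(0))
E
python3 m.py
```

```text
top rim 8726 0.2567
[[270.0, -599.0], [629.0, -611.0], [663.0, 398.0], [304.0, 410.0]]
guides 640
[[471.0, 144.0], [518.0, -569.0], [793.0, -551.0], [746.0, 162.0]] (275.6908874511719, 714.0621337890625)
dock [ 289  194   54   43 1987] [ 414. -336.] [182. 138.] 86.26273345947266 [0.005 0.014 0.027]
[[339.0, -423.0], [476.0, -432.0], [488.0, -250.0], [351.0, -241.0]]
yellow 178 [ 0.482 -0.126 -0.005] [ 0.557 -0.099  0.093] [ 0.64  -0.078  0.107] [150 243] [192 256]
red 34 [ 0.543 -0.094  0.001] [ 0.55  -0.082  0.091] [ 0.563 -0.075  0.101] [168 242] [175 247]
orange 29 [0.526 0.036 0.1  ] [0.765 0.059 0.105] [0.781 0.138 0.121] [102 177] [177 210]
side rim 8243 0.2547
[[267.0, -600.0], [627.0, -612.0], [660.0, 399.0], [300.0, 411.0]]
guides 717
[[463.0, 179.0], [512.0, -567.0], [801.0, -548.0], [752.0, 198.0]] (289.66143798828125, 747.1768188476562)
dock [ 307  224   57   44 2171] [ 422. -336.] [186. 160.] 86.09007263183594 [0.001 0.011 0.023]
[[336.0, -424.0], [495.0, -435.0], [508.0, -249.0], [349.0, -238.0]]
yellow 203 [ 0.477 -0.126 -0.007] [ 0.542 -0.098  0.09 ] [ 0.705 -0.073  0.102] [179 257] [217 271]
red 26 [ 0.54  -0.088 -0.003] [ 0.545 -0.081  0.088] [ 0.627 -0.074  0.092] [195 257] [201 261]
orange 38 [0.52  0.038 0.1  ] [0.538 0.139 0.109] [0.781 0.145 0.144] [145 191] [199 228]
```

```bash
cat > m2.py <<'E'
from h import *
def rect(nm,P):
    r=cv2.minAreaRect(P[:,:2].astype(np.float32)*1000);print(nm,len(P),np.round(r[0]),np.round(r[1]),round(r[2],1),np.round(cv2.boxPoints(r)).tolist())
for n in ['top','side']:
    z=np.load(n+'.npz');W=z['W'];hsv=cv2.cvtColor(z['p'],cv2.COLOR_RGB2HSV).astype(int)
    s=hsv[...,1];v=hsv[...,2];h=hsv[...,0];X,Y,Z=W[...,0],W[...,1],W[...,2]
    m=(Z>.24)&(Z<.275)&(Y>.03)&(Y<.37)&(X>.38)&(X<.75)
    k,l,st,c=cv2.connectedComponentsWithStats(m.astype(np.uint8));b=1+np.argmax(st[1:,4]);rect(n+' canopy',W[l==b])
    # guides: per Y bin print X extents for Z in .07-.08
    m=(Z>.066)&(Z<.084)&(X>.42)&(X<.7)&(Y<.03)&(Y>-.16)&(h>90)|((Z>.066)&(Z<.084)&(X>.42)&(X<.7)&(Y<.03)&(Y>-.16)&(s<50))
    P=W[m]
    lo=P[P[:,0]<.54];hi=P[P[:,0]>=.54]
    for g in (lo,hi):
        if len(g)>5:
            f=np.polyfit(g[:,1],g[:,0],1);print('guide',len(g),np.round(f,4),np.round(g.min(0),3),np.round(g.max(0),3))
    # roller region
    m=(Z>.04)&(X>.42)&(X<.7)&(Y<.04)&(Y>-.165)&(Z<.11);rect('lane',W[m])
    m=(X>.48)&(X<.62)&(Y>.06)&(Y<.3)&(Z>.05)&(Z<.16); print('under',m.sum(), np.round(np.nanpercentile(W[m],[2,50,98],axis=0),3).tolist() if m.sum() else '')
E
python3 m2.py
```

```text
top canopy 6612 [525. 252.] [241. 255.] 4.8 [[394.0, 369.0], [415.0, 115.0], [656.0, 135.0], [634.0, 389.0]]
guide 141 [-0.0688  0.4913] [ 0.482 -0.158  0.066] [0.538 0.027 0.083]
guide 152 [-0.181   0.5975] [ 0.54  -0.146  0.066] [0.7   0.03  0.083]
lane 1642 [585. -49.] [216. 198.] 6.1 [[467.0, 38.0], [488.0, -159.0], [702.0, -136.0], [681.0, 61.0]]
under 655 [[0.481, 0.063, 0.051], [0.543, 0.102, 0.06], [0.598, 0.143, 0.081]]
side canopy 5324 [523. 253.] [246. 253.] 4.5 [[390.0, 369.0], [410.0, 117.0], [655.0, 136.0], [635.0, 389.0]]
guide 150 [-0.095   0.4851] [ 0.478 -0.155  0.066] [0.54  0.028 0.083]
guide 168 [-0.3298  0.5942] [ 0.54  -0.144  0.066] [0.7   0.029 0.083]
lane 1684 [584. -50.] [222. 196.] 5.0 [[465.0, 38.0], [482.0, -157.0], [702.0, -138.0], [685.0, 57.0]]
under 911 [[0.481, 0.066, 0.052], [0.523, 0.136, 0.062], [0.595, 0.283, 0.126]]
```

```bash
python3 - <<'E'
import cv2
a=cv2.imread('pics/top0.png')
import numpy as np
z=np.load('top.npz');y=np.load('side.npz')
A=cv2.resize(z['p'][125:220,80:280,::-1],(800,380),interpolation=cv2.INTER_CUBIC)
B=cv2.resize(y['p'][170:230,110:290,::-1],(660,220),interpolation=cv2.INTER_CUBIC)
o=np.zeros((600,800,3),np.uint8);o[:380]=A;o[380:,:660]=B;cv2.imwrite('pics/c1.png',o)
E
```

```text
(no output)
```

View pics/c1.png

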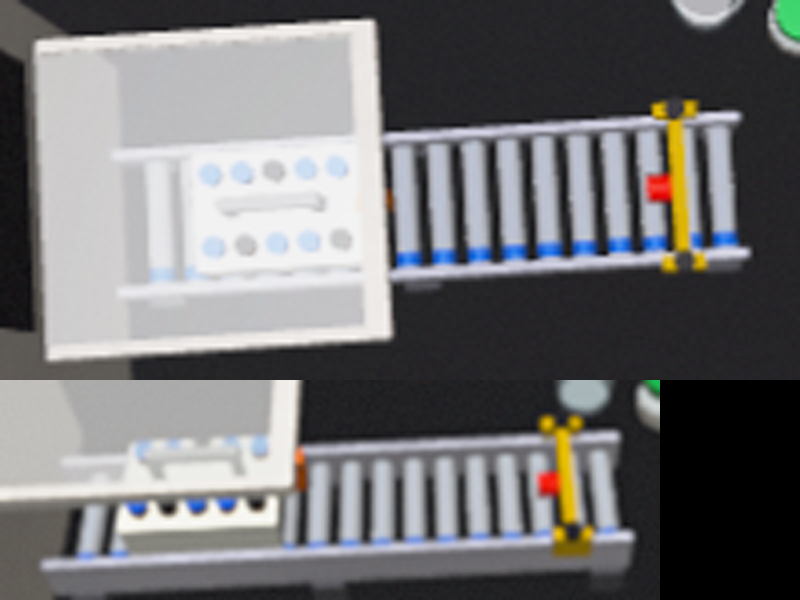

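```bash
cat >> h.py <<'E'
from scipy.spatial.transform import Rotation as R
def des(lean,yaw,sgn=1):
    "tool z leaning lean deg towards loader +y; tool y = sgn*x_L"
    a=np.radians(yaw);xL=np.array([np.cos(a),np.sin(a),0]);yL=np.array([-np.sin(a),np.cos(a),0]);l=np.radians(lean)
    z=yL*np.sin(l)-np.array([0,0,np.cos(l)]);y=sgn*xL
    return np.stack([np.cross(y,z),y,z],1)
def go(Rd):
    s=get_state();return np.round(R.from_matrix(Rd@np.array(s['tool_rot']).T).as_rotvec(degrees=True),1)
E
python3 - <<'E'
from h import *
s=get_state();print(s['time_s'],np.round(s['position'],4),np.round(s['tool_rot'],3).tolist(),s['finger_gap'],np.round(s['wrist_force'],2))
for sg in(1,-1): print(sg,go(des(0,4.7,sg)),go(des(40,4.7,sg)))
ci=camera_info('wrist');print(np.round(np.array(s['tool_rot']).T@(np.array(ci['origin'])-s['position']),3),np.round(np.array(s['tool_rot']).T@np.array(ci['orientation']),2).tolist())
E
```

```text
1.3 [0.2392 0.5774 0.2313] [[0.924, -0.383, 0.0], [-0.383, -0.924, -0.0], [0.0, -0.0, -1.0]] 0.9994629334895684 [0.35 0.16 1.02]
1 [ -0.    0.  117.2] [ 28.  -38.5 111.6]
-1 [  0.    0.  -62.8] [ 33.9  24.7 -60.1]
[ 0.081  0.    -0.141] [[0.0, -0.95, -0.31], [1.0, 0.0, -0.0], [0.0, -0.31, 0.95]]
```

arm_command(rows=[[[-25,-60,30,0,0,0,85],[-50,-115,60,0,0,0,85],[-75,-170,90,0,0,0,85],[-98,-225,105,0,0,0,85],[-90,-245,105,0,0,-4,85],[-50,-280,105,0,0,-12,85],[-10,-305,105,0,0,-20,85],[35,-345,105,0,0,-29,85],[75,-390,105,0,0,-38,85],[108,-440,105,0,0,-46,85],[140,-490,105,0,0,-54,85],[175,-540,105,0,0,-62.8,85],[215,-585,105,0,0,-62.8,85],[250,-600,105,8.5,6,-62.2,85],[280,-600,95,17,12,-61.5,85],[299,-590,80,25.5,18,-60.8,85],[299,-580,70,33.9,24.7,-60.1,85],[299,-577,70,33.9,24.7,-60.1,85],[299,-577,70,33.9,24.7,-60.1,85]]])

```text
time_s: 3.68
position: [0.5383, 0.0002, 0.3021]
tool_rot: [[0.065, -0.997, -0.052], [-0.766, -0.083, 0.638], [-0.64, -0.002, -0.769]]
wrist_force: [-0.6, 0.8, 0.5]
finger_gap: 0.999
```

```bash
cat > w.py <<'E'
from h import *
p,d,ci=snap('wrist');W=cloud(d,ci);np.savez('wrist.npz',p=p,W=W)
cv2.imwrite('pics/w1.png',cv2.resize(p[...,::-1],(800,600)))
hsv=cv2.cvtColor(p,cv2.COLOR_RGB2HSV).astype(int);h,s,v=[hsv[...,i] for i in range(3)];X,Y,Z=[W[...,i] for i in range(3)]
for l in ['lug','plunger','canopy','carrier_mid']:print(l,[(round(x['score'],2),np.round(x['bbox']).astype(int).tolist()) for x in spot_in(l,'wrist')[:3]])
for nm,m in dict(yellow=(h>20)&(h<32)&(s>150),red=((h<5)|(h>175))&(s>150),orange=(h>6)&(h<16)&(s>150)).items():
    m=cv2.erode(m.astype(np.uint8),np.ones((2,2)));k,l,st,c=cv2.connectedComponentsWithStats(m)
    for b in range(1,k):
        if st[b,4]>60:
            P=W[l==b];print(nm,st[b],np.round(np.nanpercentile(P,[3,50,97],axis=0),3).tolist())
E
python3 w.py
```

```text
lug [(0.92, [378, 157, 472, 233]), (0.7, [215, 133, 293, 230])]
plunger [(0.17, [119, 0, 385, 378])]
canopy [(0.66, [117, 0, 380, 380])]
carrier_mid [(0.73, [375, 161, 473, 237]), (0.64, [216, 133, 295, 234])]
orange [ 45   0  21  32 140] [[0.747, 0.038, 0.002], [0.749, 0.048, 0.008], [0.753, 0.068, 0.013]]
orange [   0   14   48   71 2350] [[0.748, 0.028, 0.064], [0.759, 0.047, 0.086], [0.768, 0.075, 0.106]]
orange [247 143  12  35 369] [[0.527, 0.136, 0.102], [0.533, 0.138, 0.126], [0.539, 0.15, 0.141]]
orange [379 214  16  22 208] [[0.177, 0.394, -0.001], [0.248, 0.401, 0.059], [0.255, 0.498, 0.081]]
```

View pics/w1.png

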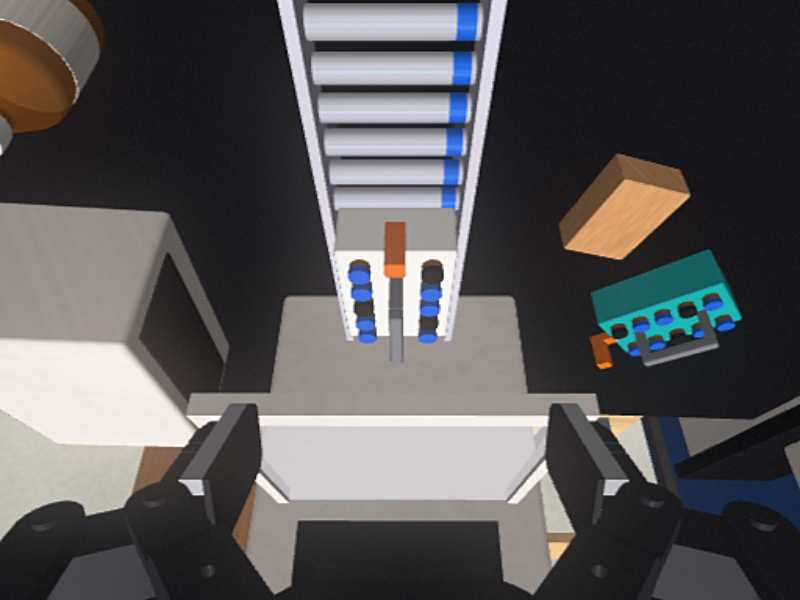

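```bash
python3 - <<'E'
from h import *
z=np.load('wrist.npz');W=z['W'];X,Y,Z=[W[...,i] for i in range(3)]
m=(Z>.068)&(Z<.082)&(Y>-.1)&(Y<.3)&(X>.45)&(X<.64)
for nm,mm in dict(lo=m&(X<.515-.082*Y),hi=m&(X>.575-.082*Y)).items():
    P=W[mm];
    for _ in range(3):
        f=np.polyfit(P[:,1],P[:,0],1);r=P[:,0]-np.polyval(f,P[:,1]);P=P[abs(r)<2*r.std()+1e-4]
    print(nm,len(P),np.round(f,4),np.degrees(np.arctan(-f[0])),r.std(),P[:,1].min(),P[:,1].max())
m=(Z>.245)&(Z<.275)&(Y<.2)&(X>.35)&(X<.7);P=W[m]
for x0 in np.arange(.42,.66,.04):
    q=P[abs(P[:,0]-x0)<.01];print(round(x0,2),len(q),np.round(np.nanpercentile(q[:,1],3),4) if len(q) else '')
E
```

```text
lo 1513 [-0.0867  0.4875] 4.956664124675198 0.0024695136608091123 -0.01587320386521715 0.29948995933755707
hi 1470 [-0.0785  0.6026] 4.487947926911989 0.002521162805818761 -0.006095059186975643 0.29951288608847054
0.42 249 0.1148
0.46 720 0.118
0.5 694 0.1215
0.54 678 0.125
0.58 662 0.1283
0.62 253 0.1314
0.66 85 0.1349
```

arm_command(rows=[[[0,30,-40,0,0,0,48],[0,75,-86,0,0,0,48],[-2,100,-116,0,0,0,48],[-4,125,-146,0,0,0,48],[-6,146,-172,0,0,0,48],[-6.5,158,-186,0,0,0,48],[-6.5,158,-186,0,0,0,48]]], squeeze=50)

```text
time_s: 4.8
position: [0.5313, 0.159, 0.115]
tool_rot: [[0.064, -0.996, -0.054], [-0.764, -0.084, 0.639], [-0.642, 0.001, -0.767]]
wrist_force: [-0.4, -0.8, 0.4]
finger_gap: 0.566
```

arm_command(rows=[[[0,0,0,0,0,0,10],[0,0,0,0,0,0,10],[0,0,0,0,0,0,10],[0,0,0,0,0,0,10],[0,0,0,0,0,0,10]]], squeeze=60)

```text
time_s: 5.42
position: [0.5323, 0.1583, 0.1166]
tool_rot: [[0.065, -0.997, -0.051], [-0.763, -0.082, 0.641], [-0.643, -0.002, -0.766]]
wrist_force: [-0.5, -1.3, 7.3]
finger_gap: 0.176
```

```bash
python3 - <<'E'
from h import *
p,d,ci=snap('wrist');cv2.imwrite('pics/w2.png',p[...,::-1]);print(get_state()['finger_gap']*85.4)
E
```

```text
14.760596652366111
```

View pics/w2.png

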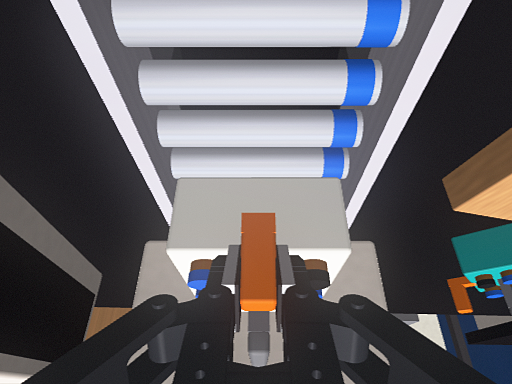

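arm_command(rows=[[[0.3,-4,1,0,0,0,10],[1,-12,1,0,0,0,10],[2,-24,1,0,0,0,10],[3,-36,1,0,0,0,10],[4,-48,1,0,0,0,10],[5,-60,1,0,0,0,10],[6,-73,1,0,0,0,10],[7,-86,1,0,0,0,10],[8.2,-99,1,0,0,0,10],[9.2,-112,1,0,0,0,10],[10.3,-125,1,0,0,0,10],[11.4,-138,1,0,0,0,10],[12.5,-151,1,0,0,0,10],[13.5,-164,1,0,0,0,10],[14.6,-177,1,0,0,0,10],[15.6,-189,1,0,0,0,10],[16.5,-200,1,0,0,0,10],[17.3,-210,1,0,0,0,10],[18,-218,1,0,0,0,10],[18.5,-224,1,0,0,0,10]]])

```text
time_s: 7.98
position: [0.5507, -0.0663, 0.1166]
tool_rot: [[0.063, -0.997, -0.051], [-0.764, -0.081, 0.64], [-0.642, -0.002, -0.767]]
wrist_force: [4.0, 1.3, 5.3]
finger_gap: 0.177
```

arm_command(rows=[[[0.3,-3,0,0,0,0,10],[0.5,-6,0,0,0,0,10],[0.7,-9,0,0,0,0,10],[0.9,-12,0,0,0,0,10],[1.1,-14,0,0,0,0,10]]])

```text
time_s: 8.6
position: [0.5516, -0.0779, 0.1164]
tool_rot: [[0.063, -0.997, -0.052], [-0.761, -0.082, 0.643], [-0.645, -0.001, -0.764]]
wrist_force: [4.8, 6.5, 3.5]
finger_gap: 0.178
```

arm_command(rows=[[[0.2,-2,0,0,0,0,10],[0.3,-4,0,0,0,0,10],[0.5,-6,0,0,0,0,10],[0.6,-6,0,0,0,0,10]]])

```text
time_s: 9.1
position: [0.5521, -0.0837, 0.1165]
tool_rot: [[0.064, -0.997, -0.053], [-0.761, -0.083, 0.643], [-0.645, -0.001, -0.764]]
wrist_force: [3.7, 6.2, 4.6]
finger_gap: 0.172
```

arm_command(rows=[[[0.2,-2,0,0,0,0,10],[0.3,-4,0,0,0,0,10],[0.5,-6,0,0,0,0,10],[0.5,-6,0,0,0,0,10]]])

```text
time_s: 9.6
position: [0.5523, -0.0865, 0.1164]
tool_rot: [[0.063, -0.997, -0.054], [-0.758, -0.083, 0.647], [-0.65, 0.0, -0.76]]
wrist_force: [4.3, 13.7, 3.7]
finger_gap: 0.175
```

arm_command(rows=[[[0.1,-2,0,0,0,0,10],[0.3,-4,0,0,0,0,10],[0.3,-4,0,0,0,0,10],[0.3,-4,0,0,0,0,10]]])

```text
time_s: 10.1
position: [0.5522, -0.0872, 0.1162]
tool_rot: [[0.063, -0.996, -0.056], [-0.754, -0.084, 0.652], [-0.654, 0.001, -0.756]]
wrist_force: [5.8, 22.4, 1.7]
finger_gap: 0.173
```

arm_command(rows=[[[0,4,0,0,0,0,10],[0,8,0,0,0,0,10],[0,8,0,0,0,0,45],[0,8,0,0,0,0,45],[0,8,0,0,0,0,45],[1,-2,12,0,0,0,45],[3,-25,40,0,0,0,45],[5,-60,82,0,0,0,45],[5,-80,130,-10,-0.8,0,45],[0,-60,170,-20,-1.7,0,45],[-4,-10,184,-30,-2.5,0,45],[-6.5,40,184,-39.9,-3.3,0,45],[-6.5,83,184,-39.9,-3.3,0,45],[-6.5,83,184,-39.9,-3.3,0,45],[-6.5,83,184,-39.9,-3.3,0,45]]])

```text
time_s: 11.98
position: [0.5463, -0.0132, 0.3011]
tool_rot: [[0.082, -0.997, 0.001], [-0.997, -0.082, -0.002], [0.002, -0.001, -1.0]]
wrist_force: [0.4, -0.4, -0.3]
finger_gap: 0.526
```

```bash
cat > w3.py <<'E'
from h import *
s=get_state();print(s['time_s'],np.round(s['position'],4),go(des(0,4.7,-1)))
p,d,ci=snap('wrist');W=cloud(d,ci);np.savez('wrist.npz',p=p,W=W);cv2.imwrite('pics/w3.png',p[...,::-1])
hsv=cv2.cvtColor(p,cv2.COLOR_RGB2HSV).astype(int);h,sa,v=[hsv[...,i] for i in range(3)];X,Y,Z=[W[...,i] for i in range(3)]
near=(abs(X-.546)<.12)&(abs(Y+.03)<.2)
def rect(nm,m):
    k,l,st,c=cv2.connectedComponentsWithStats(m.astype(np.uint8))
    for b in np.argsort(-st[1:,4])[:2]+1:
        P=W[l==b]; 
        if len(P)<30: continue
        r=cv2.minAreaRect(P[:,:2].astype(np.float32)*1000);print(nm,st[b],np.round(r[0],1),np.round(r[1]),round(r[2],1),np.round(np.nanmedian(P[:,2]),3))
rect('handle',near&(Z>.15)&(Z<.162)&(sa<80))
rect('lug',near&(h>5)&(h<17)&(sa>140)&(Z>.135))
rect('deck',near&(Z>.105)&(Z<.116))
rect('red',near&((h<4)|(h>176))&(sa>150))
rect('yellow',near&(h>20)&(h<32)&(sa>150)&(Z>.08))
E
python3 w3.py
```

```text
11.975 [ 0.5463 -0.0132  0.3011] [ 0.1  0.1 -0. ]
handle [ 252  141   13   84 1068] [546.3 -11.5] [12. 81.] 5.0 0.154
lug [250  78  17  19 108] [553.3 -97.6] [14. 15.] 4.8 0.14
deck [ 209   96   99  137 8017] [546.5 -15.6] [100. 149.] 4.8 0.108
yellow [268  68  59  37 800] [ 513.5 -102.1] [60. 35.] 5.0 0.09
yellow [203  81  47  13 507] [585.7 -96.1] [48. 12.] 5.9 0.09
```

View pics/w3.png

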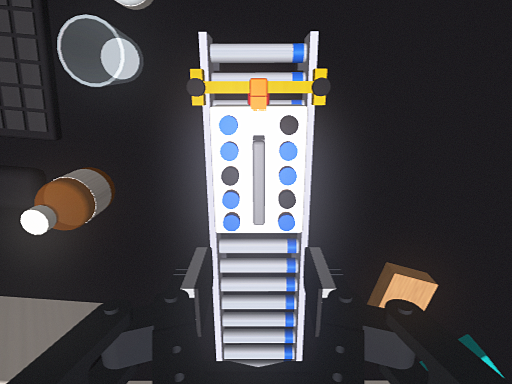

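arm_command(rows=[[[0,1,-50,0,0,0,45],[0,1,-100,0,0,0,45],[0,1,-135,0,0,0,45],[0,1,-155,0,0,0,45],[0,1,-168,0,0,0,45],[0,1,-168,0,0,0,45],[0,1,-168,0,0,0,6],[0,1,-168,0,0,0,6],[0,1,-168,0,0,0,6],[0,1,-168,0,0,0,6],[0,1,-168,0,0,0,6]]], squeeze=90)

```text
time_s: 13.4
position: [0.5462, -0.0117, 0.1335]
tool_rot: [[0.083, -0.997, 0.001], [-0.997, -0.083, -0.002], [0.002, -0.001, -1.0]]
wrist_force: [-4.6, -0.9, 6.8]
finger_gap: 0.121
```

arm_command(rows=[[[0,0,5,0,0,0,6],[0,0,15,0,0,0,6],[0,0,35,0,0,0,6],[0,0,65,0,0,0,6],[0,0,100,0,0,0,6],[0,0,135,0,0,0,6],[0,0,160,0,0,0,6],[-8,-30,170,0,0,0,6],[-24,-65,170,0,0,-3,6],[-40,-90,170,0,0,-6,6],[-46,-100,170,0,0,-8.6,6],[-46,-100,170,0,0,-8.6,6],[-46,-100,170,0,0,-8.6,6]]])

```text
time_s: 15.02
position: [0.5007, -0.111, 0.3021]
tool_rot: [[-0.066, -0.998, 0.0], [-0.998, 0.066, -0.001], [0.001, -0.001, -1.0]]
wrist_force: [-0.1, -0.5, -6.7]
finger_gap: 0.122
```

```bash
cat > w4.py <<'E'
from h import *
s=get_state();print(s['time_s'],np.round(s['position'],4),s['finger_gap']*85.4)
z=np.load('top.npz');W0=z['W'];m=(W0[...,1]<-.43)&(W0[...,1]>-.7)&(W0[...,2]>.1)&(W0[...,0]>.2)&(W0[...,0]<.7);print('appl',np.nanpercentile(W0[m],[1,50,99],axis=0).round(3).tolist())
C=[]
for n in ['wrist','top','side']:
    p,d,ci=snap(n);W=cloud(d,ci);X,Y,Z=[W[...,i] for i in range(3)]
    if n=='wrist': cv2.imwrite('pics/w4.png',p[...,::-1])
    if n!='side':
        hsv=cv2.cvtColor(p,cv2.COLOR_RGB2HSV).astype(int);h,sa,v=[hsv[...,i] for i in range(3)]
    hsv=cv2.cvtColor(p,cv2.COLOR_RGB2HSV).astype(int);h,sa,v=[hsv[...,i] for i in range(3)]
    m=(h>98)&(h<128)&(sa>110)&(X>.28)&(X<.56)&(Y<-.18)&(Y>-.5)&(Z<.04)&(Z>-.01)
    k,l,st,c=cv2.connectedComponentsWithStats(m.astype(np.uint8));b=1+np.argmax(st[1:,4])
    for nm,mm in dict(all=l==b,floor=(l==b)&(Z<.0175)&(Z>.006),lip=(l==b)&(Z>.019)).items():
        P=W[mm];P=P[np.isfinite(P[:,0])]
        if len(P)<20: continue
        r=cv2.minAreaRect(P[:,:2].astype(np.float32)*1000);print(n,nm,len(P),np.round(r[0],1),np.round(r[1]),round(r[2],1),np.round(np.median(P[:,2]),3))
E
python3 w4.py
```

```text
15.025 [ 0.5007 -0.111   0.3021] 10.423334061592094
appl [[0.275, -0.698, 0.108], [0.448, -0.604, 0.272], [0.626, -0.556, 0.28]]
wrist all 4881 [ 412.7 -267.5] [ 47. 141.] 87.2 0.011
wrist floor 3623 [ 417.3 -267.4] [ 45. 131.] 86.1 0.01
wrist lip 1060 [ 417.2 -265.7] [ 41. 132.] 86.2 0.022
top all 2000 [ 413.4 -336.5] [182. 138.] 86.4 0.014
top floor 1330 [ 413.3 -335. ] [180. 137.] 86.8 0.013
top lip 415 [ 413.9 -331.9] [173. 132.] 86.4 0.024
side all 2193 [ 422.3 -337. ] [187. 159.] 86.7 0.012
side floor 1593 [ 409.  -327.6] [170. 130.] 86.7 0.011
side lip 348 [ 411.2 -329.7] [171. 136.] 87.4 0.023
```

View pics/w4.png

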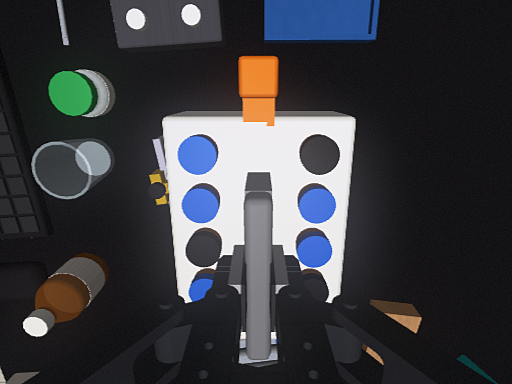

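arm_command(rows=[[[-12,-30,0,0,0,0,6],[-27,-68,0,0,0,0,6],[-45,-112,0,0,0,0,6],[-63,-157,-5,0,0,0,6],[-78,-195,-20,0,0,0,6],[-86,-215,-50,0,0,0,6],[-87.5,-220,-85,0,0,0,6],[-87.5,-220,-120,0,0,0,6],[-87.5,-220,-150,0,0,0,6],[-87.5,-220,-170,0,0,0,6],[-87.5,-220,-183,0,0,0,6],[-87.5,-220,-187,0,0,0,6],[-87.5,-220,-187,0,0,0,6]]])

```text
time_s: 16.8
position: [0.4133, -0.3318, 0.1158]
tool_rot: [[-0.067, -0.998, 0.001], [-0.998, 0.067, -0.002], [0.002, -0.001, -1.0]]
wrist_force: [-0.7, -0.6, -5.7]
finger_gap: 0.123
```

```bash
python3 - <<'E'
from h import *
s=get_state();print(s['time_s'],np.round(s['position'],4),go(des(0,-3.7,-1)))
ims=[]
for n,b in (('top',(175,280,260,360)),('side',(210,300,285,385)),('wrist',None)):
    p,d,ci=snap(n);W=cloud(d,ci);np.savez(n+'2.npz',p=p,W=W)
    q=p[b[0]:b[1],b[2]:b[3]] if b else p
    ims.append(cv2.resize(q[...,::-1],(400,300),interpolation=cv2.INTER_CUBIC))
    X,Y,Z=[W[...,i] for i in range(3)]
    hsv=cv2.cvtColor(p,cv2.COLOR_RGB2HSV).astype(int)
    m=(Z>.015)&(Z<.032)&(abs(X-.413)<.09)&(abs(Y+.331)<.11)&(hsv[...,0]>98)&(hsv[...,0]<128)&(hsv[...,1]>110);P=W[m]
    if len(P)>20:
        r=cv2.minAreaRect(P[:,:2].astype(np.float32)*1000);print(n,len(P),np.round(r[0],1),np.round(r[1]),round(r[2],1),np.round(np.median(P[:,2]),3))
ims.append(np.zeros_like(ims[0]))
cv2.imwrite('pics/c2.png',np.vstack([np.hstack(ims[:2]),np.hstack(ims[2:])]))
E
```

```text
16.8 [ 0.4133 -0.3318  0.1158] [0.1 0.1 0.1]
top 173 [ 370.6 -325.2] [179.  73.] 74.5 0.023
side 279 [ 410.8 -329.5] [173. 134.] 86.3 0.022
wrist 1804 [ 408.2 -407.2] [ 21. 132.] 86.2 0.022
```

View pics/c2.png

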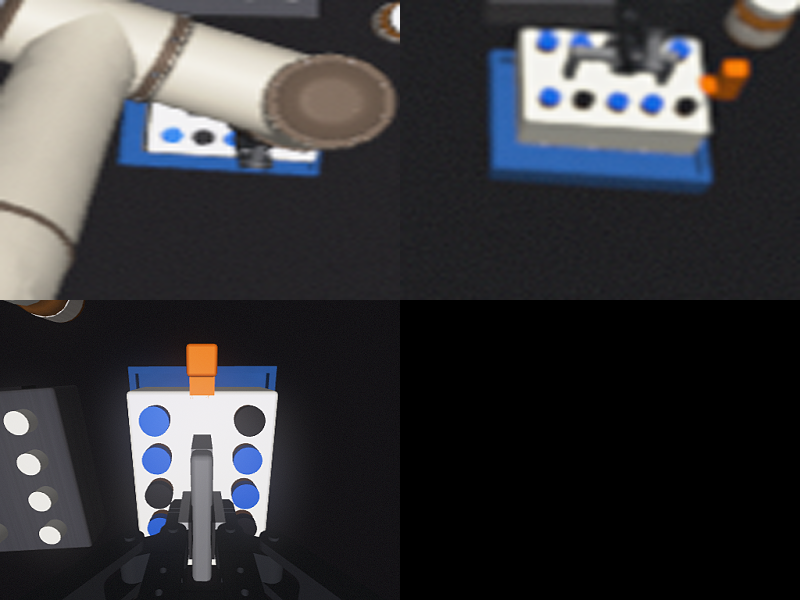

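arm_command(rows=[[[0,0,-8,0,0,0,6],[0,0,-15,0,0,0,6],[0,0,-20,0,0,0,6],[0,0,-24,0,0,0,6],[0,0,-26,0,0,0,6],[0,0,-28,0,0,0,6],[0,0,-29,0,0,0,6],[0,0,-30,0,0,0,6],[0,0,-30,0,0,0,6]]])

```text
time_s: 18.08
position: [0.4126, -0.3316, 0.0857]
tool_rot: [[-0.067, -0.998, 0.0], [-0.998, 0.067, -0.002], [0.002, -0.0, -1.0]]
wrist_force: [-1.1, 0.6, -2.7]
finger_gap: 0.119
```

arm_command(rows=[[[0,0,-0.8,0,0,0,6],[0,0,-1.5,0,0,0,6],[0,0,-1.5,0,0,0,6]]])

```text
time_s: 18.45
position: [0.4124, -0.3317, 0.0855]
tool_rot: [[-0.067, -0.998, 0.0], [-0.998, 0.067, -0.002], [0.002, -0.0, -1.0]]
wrist_force: [-4.3, 2.5, 7.0]
finger_gap: 0.122
```

arm_command(rows=[[[0,0,0,0,0,0,40],[0,0,0,0,0,0,40],[0,0,0,0,0,0,40],[0,0,0,0,0,0,40],[0,0,10,0,0,0,40],[0,0,40,0,0,0,40],[0,0,90,0,0,0,40],[0,0,150,0,0,0,40],[0,0,200,0,0,0,40],[0,0,230,0,0,0,40],[0,60,230,0,0,0,40],[0,110,230,0,0,0,40],[0,130,230,0,0,0,40],[0,130,230,0,0,0,40]]])

```text
time_s: 20.2
position: [0.4126, -0.2006, 0.3149]
tool_rot: [[-0.065, -0.998, 0.002], [-0.998, 0.065, -0.002], [0.002, -0.002, -1.0]]
wrist_force: [0.8, -0.1, -1.2]
finger_gap: 0.467
```

```bash
python3 - <<'E'
from h import *
s=get_state();print(s['time_s'],np.round(s['position'],4),np.round(s['wrist_force'],1))
ims=[]
for n in ('wrist','side'):
    p,d,ci=snap(n);W=cloud(d,ci);X,Y,Z=[W[...,i] for i in range(3)]
    hsv=cv2.cvtColor(p,cv2.COLOR_RGB2HSV).astype(int);near=(abs(X-.413)<.1)&(abs(Y+.331)<.14)
    blue=near&(hsv[...,0]>98)&(hsv[...,0]<128)&(hsv[...,1]>110)&(Z>.017)&(Z<.03)
    for nm,m in dict(deck=near&(Z>.056)&(Z<.068)&(hsv[...,1]<60),handle=near&(Z>.1)&(Z<.114)&(hsv[...,1]<80),lip=blue).items():
        P=W[m]
        if len(P)>20:
            r=cv2.minAreaRect(P[:,:2].astype(np.float32)*1000);print(n,nm,len(P),np.round(r[0],1),np.round(r[1]),round(r[2],1),np.round(np.median(P[:,2]),4))
    if n=='wrist': ims.append(cv2.resize(p[...,::-1],(400,300)))
    else:
        ims.append(cv2.resize(p[160:310,200:400,::-1],(400,300)))
cv2.imwrite('pics/c3.png',np.hstack(ims))
E
```

```text
20.2 [ 0.4126 -0.2006  0.3149] [ 0.8 -0.1 -1.2]
wrist deck 6389 [ 413.3 -318.5] [115.  99.] 86.3 0.0603
wrist handle 973 [ 413.3 -327.8] [75. 11.] 86.1 0.106
wrist lip 1739 [ 414.3 -315.9] [140. 132.] 86.3 0.0223
side deck 751 [ 419.2 -367.9] [132. 242.] 13.5 0.0611
side handle 107 [ 409.9 -327.7] [80. 14.] 85.4 0.1063
side lip 249 [ 410.3 -329.2] [172. 133.] 86.4 0.0222
```

View pics/c3.png

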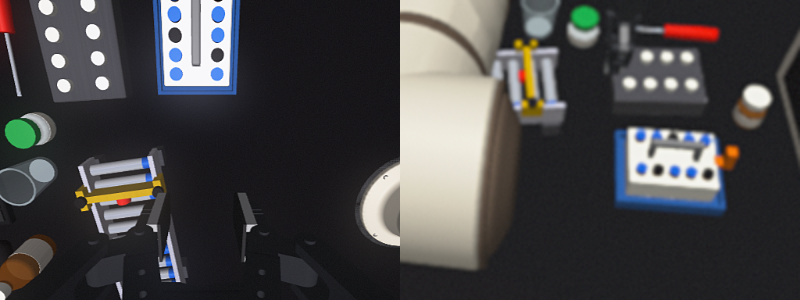

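```bash
python3 -c "
from station import *
print(finish_job())"
```

```text
the job is handed in; nothing more can be done
None
```

I handed the job in at about 20 s of the 51 s allowed. The carrier is standing in the dock, released. No verdict was reported.

- **Pull:** I gripped the orange lug with the gripper leaning 40° and rolled the carrier about 245 mm along the rollers. The plunger resisted with about 6 N. At the end the force rose to 22 N with almost no further movement, so I take it to be fully in.
- **Placing:** I let go of the lug, took the bar handle with the gripper vertical, lifted the carrier level, turned it about 8.6° and lowered it into the dock. It reached the dock floor at under 10 N on the wrist.

**Last checks:**
- At set-down, the gripper was within about 1 mm of the dock centre as measured by the wrist camera.
- After release, the carrier's axis matched the dock's to within about 1°. Its top measured 60 mm high against 62 expected, and the depth readings had been about 2 mm low on the carrier's top before.
- In the side view, the handle and the dock lip centred within about 2 mm of each other. A side-view measurement of the carrier's top was unusable because other surfaces got mixed in.
- In the last pictures, the bystanders in view looked undisturbed, but I did not re-measure any of them. The amber bottle was cut off at the edge of the view, and the cardboard box was not in view.
- I never measured the plunger depth directly. That it was fully in rests on the force and travel, and that it stayed in rests on its own friction. The last picture does show some red at the stop.

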